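Push the small cutter under the spring flap of its garage

TASK

Put the small flower-shaped clay cutter away in its wooden garage without picking it up: with one fingertip press the garage's side bar down to hold the spring flap open, and while you hold it, push the cutter along the lane with the other fingertip, under the flap and into the roofed bay. Then draw the finger back out and let the bar up, so that the flap closes fully behind the cutter. Do not lift or tip the cutter at any time, and leave the other things standing near the garage where they are.

Things in the scene. Friction and masses are not known exactly. Their poses are not given: they have to be found in the camera images.
- garage: Bottomless wooden garage, fixed. Origin on the worktop, mid-lane, at the flap's front plane; x runs along the lane into the bay, y left looking in, z up. Lane: floor is the worktop, 40 mm wide, walls 8 mm thick, 16 mm high, open in front at x = -110 mm. Flap over x = 0 to 16 mm; bay from there to the back stop at x = 66 mm, roofed from x = 30 mm (underside 21, top 25 mm high).
- mouth (a point): Point in the middle of the lane, 8 mm above the worktop, at the flap's front plane; axes as the garage's. Hinge line of the flap: parallel to garage x at y = 33 mm, z = 24 mm; along it lies a steel hinge tube 6 mm thick (11 mm at two brackets), x = -125 to 60 mm.
- press_bar (a point): Centre of the flat side bar at garage x = -40 mm; moves with it. Bar: steel strap 21 mm wide, 4 mm thick, along the lane from x = -125 to 45 mm, in a plane through the hinge line, 15 to 36 mm from it, with arms at x = -121 and 41 mm. Closed it slopes up outward at 45 deg (centre y = 51, z = 42 mm); fully pressed, down at 41 deg. Press from above at y = 50 to 56 mm; slide along it freely.
- flap (a joint): Angle of flap and bar, rad: 0 closed, grows as the bar is pressed, 1.5 stop. A spring closes it (2 to 4 N at the bar). Closed, the aluminium leaf (16 mm along the lane) slopes down to y = 8 mm, 8 mm above the worktop, and bars the cutter. At 1.4 rad its free edge is at garage y = 15 mm, 46 mm high; a finger can pass beside it along mid-lane. It closes by itself if nothing is under it.
- cutter_mid (a point): Centre, half-way up, of the small flower-shaped plastic cutter, lobed, 35 mm across, 16 mm high, about 30 g, standing flat in the lane in front of the flap. Push the middle of its rear; a finger off to one side wedges it. Fully past the flap, its centre is more than 34 mm behind the flap's front plane (garage x > 34 mm); 40 mm is ample; at the back stop it is at x = 48 mm.
- big_cutter_mid (a point): Half-way up the axis of the larger flower cutter, 49 mm across and 40 mm high, standing on the worktop to the right of the lane: leave it alone.
- plunger_mid (a point): Half-way up the axis of the white plunger cutter with a round knob, 36 mm across and 46 mm high, standing to the right of the flap: leave it alone.
- pot_mid (a point): Half-way up the axis of the dotted stoneware pot, 82 mm across and 70 mm high, farther to the right: leave it alone.

How it is judged (in metres and radians):
On the way, in this order (a step that is already met when the one before it is completed fails the run):
1. a fingertip holds the flap open (more than 1.0 rad) while the cutter is still in front of it (value of joint flap above 1 rad and contact force between the fingers and flap above 0.3 N and x of cutter_mid in the frame of garage below -0.015 m), for 0.1 s.
2. the cutter is pushed under the flap while the finger still holds it open (value of joint flap above 1 rad and contact force between the fingers and flap above 0.3 N and x of cutter_mid in the frame of garage above 0.012 m), for 0.05 s.
At the end, for the whole second after the job is handed in: The cutter stands flat and still in the roofed bay, its centre more than 30 mm behind the flap's front plane, and the flap has sprung shut behind it (within 0.08 rad) (x of cutter_mid in the frame of garage between 0.03 and 0.06 m and y of cutter_mid in the frame of garage between -0.015 and 0.015 m and height (world z) of cutter_mid below 0.012 m and angle between cutter_mid's own z axis and vertical below 0.15 rad and linear speed of cutter below 0.01 m/s and value of joint flap below 0.08 rad); the robot touches nothing.
It fails at once if the cutter is lifted more than 8 mm or tipped more than 0.4 rad (height (world z) of cutter_mid above 0.016 m or angle between cutter_mid's own z axis and vertical above 0.4 rad).
It fails at once if the larger cutter, the plunger cutter or the pot is moved more than 15 mm (distance of any of big_cutter_mid, plunger_mid, pot_mid from where it was at the start of the episode above 0.015 m).
It also fails if it takes over 40 s, if anything falls off the work surface, if the arm or the gripper's body presses on something with over 40 N, if the wrist force passes 120 N, or if a joint passes its speed limit or range.

ROBOT

A 7-joint arm with a two-finger parallel gripper is mounted at the origin on a cart in front of the work surface, level with it; the furniture and walls round the work are solid. World frame = base frame: x ahead of the robot, y to its left, z up, the work surface at z = 0. Lengths are in mm, angles in rad, forces in N, time in s.
With the tool pointing down it reaches from about 425 to 975 mm from the base axis. Payload 16.7 kg.
Tool frame: the origin (TCP) lies between the finger pads; the fingertips stand 11 mm ahead of it and the grasp point (between the pads) lies 8 mm behind it (r.finger_overhang is the distance from the TCP to the fingertips, in mm); z points along the fingers, x is the direction in which the jaws open and shut, and the axes are right-handed (so a half turn about z gives the same grasp; the last joint's range is limited). The gripper opens to 85 mm and grips with 20 to 120 N. Pads are 22 mm wide; open, the fingers measure 114 mm over their backs; the gripper's body (76 mm by 85 mm) begins 54 mm behind the grasp point. The pads swing forward as they close: fully open they stand 13 mm farther back than shut.
Start: joints at [-1.262, 0.426, 0.074, 1.606, -0.034, 1.111, -0.067], TCP at [298.938, 605.155, 242.302] pointing down, gripper open.
Joint ranges: [-2.85, 2.85], [-0.5, 2.14], [-1.23, 1.37], [0.21, 2.46], [-1.02, 4.16], [0.16, 2.05], [-2.73, 2.73]. Speed limits (rad/s): [1.89, 1.89, 2.39, 2.39, 3.01, 3.01, 3.01].

INTERFACE

Orientations are given as a rotation vector (axis times angle).
In Python, from cell import r gives the robot as it stands.
- The arm moves only by the tool drive_tool, never from a script. Its argument "series" is a list of rows, each an object with "gripper": the finger opening in cm, from 0 to 8.54; "dp": the shift along the world's x, y, z in cm, a list of three; "rot": the turn, a rotation vector about the world's x, y, z in rad, a list of three. In form: [{"gripper": gripper, "dp": [tx, ty, tz], "rot": [wx, wy, wz]}, ...]. A call has 1 to 12 rows; each row is the pose to reach, as a shift and turn from the pose commanded when the call began; what a row does not reach only later rows make up. A row lasts 1/8 s, in which the tool goes at most 62.5 mm and 10.7 degrees, less where a joint would pass 70% of its speed; a pose out of reach is approached as far as the arm can. A call with a gripper value outside its range is refused whole. The fingers move at their own pace and stop on an object; "squeeze" is the grip in N (left out, the last holds). Time passes only in rows, so rows that repeat a pose let the fingers close. It gives the time, the measured TCP pose, the force and the opening at its end, in the units of the state.
- r.sense(): the state, without advancing time (a new reading comes with each control period).
- r.get_image(name): name is "side" or "top" or "wrist"; returns the picture (480x640x3 uint8, blue, green, red); there is no depth.
- r.get_calibration(name): a dict with "fovy" (degrees; the focal length in pixels is half the picture's height over the tangent of half this angle, whatever the lens; pixels are square), "cx", "cy" (the principal point, pixels), "pose" (4x4, takes a point from camera to world coordinates). Camera axes: x right, y up, looking along -z (the intrinsics and any distortion apply to the point x, -y, -z); pixel columns grow to the right and rows downward; lengths in mm; the calibration is good to about 2 mm. A picture is of the moment at which its call begins: read the wrist's pose just before it. get_calibration takes no time and is no camera call; for the wrist camera it gives the pose at the moment of the call.
- r.sign_off(): hands the job in, once; it reports no verdict.
The state is a dict: "t": time; "joint_pos": joint angles; "qd": joint speeds; "tau": joint torques, N m; "eef_pos": TCP position; "ee_rot": TCP orientation; "wrist_force": force on the tool from outside, world axes, zero at the start; "moment": the same for the moment, N m; "grip_width": finger opening in mm.
Only numpy, scipy, OpenCV 4.12 (cv2) and the standard library are available. Lean on these libraries where they do the work, as an engineer would, in place of code of your own. Each camera call takes 0.05 s, during which the arm holds its last target. There are 200 camera calls.

## Working session

There is one attempt and no reset: what is moved stays moved. The work goes in short steps, Python scripts to look and compute and a tool call to move; the robot and the scene stay as the last step left them, time stands still between calls to the robot, and variables do not carry over. Pictures are saved under pics/ and viewed, about 8 in all and at most 12, crops included, and the job is handed in when it is done.

Besides the shell and the picture viewer there is one more tool, called after "Call:" by a JSON object that holds its "method" and its "body", one argument or row to a line. drive_tool: Moves the arm, as the interface text tells. Its arguments: {"type":"object","properties":{"series":{"type":"array","items":{"type":"object","properties":{"gripper":{"type":"number"},"dp":{"type":"array","items":{"type":"number"}},"rot":{"type":"array","items":{"type":"number"}}}}},"squeeze":{"type":"number"}},"required":["series"]}

```bash
mkdir -p pics; ls
python3 - <<'E'
from cell import r
import cv2,numpy as np
s=r.sense();print({k:np.round(v,3) for k,v in s.items()}, r.finger_overhang)
for n in("side","top"):
    cv2.imwrite(f"pics/{n}0.png",r.get_image(n));c=r.get_calibration(n);print(n,c)
E
```

```text
pics
{'t': np.float64(0.0), 'joint_pos': array([-1.261,  0.427,  0.074,  1.607, -0.034,  1.111, -0.067]), 'qd': array([ 0.   , -0.   ,  0.   , -0.   , -0.   ,  0.001,  0.   ]), 'tau': array([ 1.0000e-03, -9.4985e+01,  3.7610e+00, -4.6350e+01,  1.9000e-02,
        1.0000e-02, -0.0000e+00]), 'eef_pos': array([298.798, 604.84 , 241.626]), 'ee_rot': array([ 2.668e+00,  1.658e+00, -2.000e-03]), 'wrist_force': array([-0.129, -0.237, -0.211]), 'moment': array([ 0.059,  0.006, -0.005]), 'grip_width': np.float64(85.4)} 11.0
side {'fovy': 50.05473039333595, 'cx': 319.10236214306525, 'cy': 237.1581669622632, 'pose': array([[-9.99298966e-01, -2.90705199e-02,  2.35898374e-02,
         5.10045292e+02],
       [ 3.46728605e-02, -4.81007289e-01,  8.76030696e-01,
         3.19136186e+02],
       [-1.41197841e-02,  8.76234496e-01,  4.81678045e-01,
         4.74647847e+02],
       [ 0.00000000e+00,  0.00000000e+00,  0.00000000e+00,
         1.00000000e+00]])}
top {'fovy': 49.03879113648949, 'cx': 323.475589282568, 'cy': 251.63509945441925, 'pose': array([[-1.11259055e-02,  9.85070621e-01, -1.71790818e-01,
         3.78513741e+02],
       [-9.99935497e-01, -1.13528207e-02, -3.38448697e-04,
        -4.29407827e+02],
       [-2.28370623e-03,  1.71775971e-01,  9.85133392e-01,
         8.89780453e+02],
       [ 0.00000000e+00,  0.00000000e+00,  0.00000000e+00,
         1.00000000e+00]])}
```

View pics/side0.png

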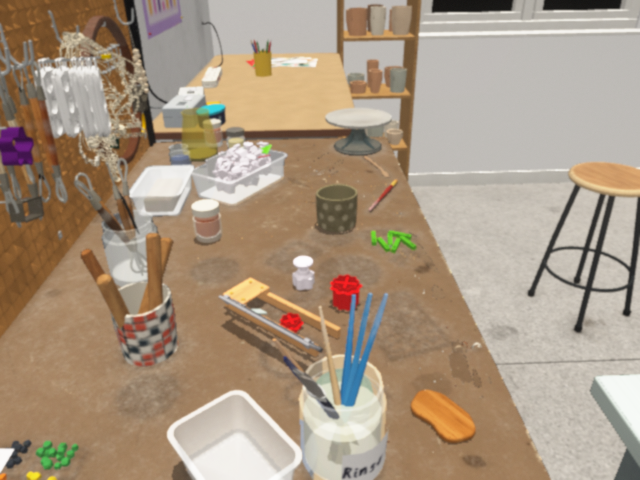

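View pics/top0.png

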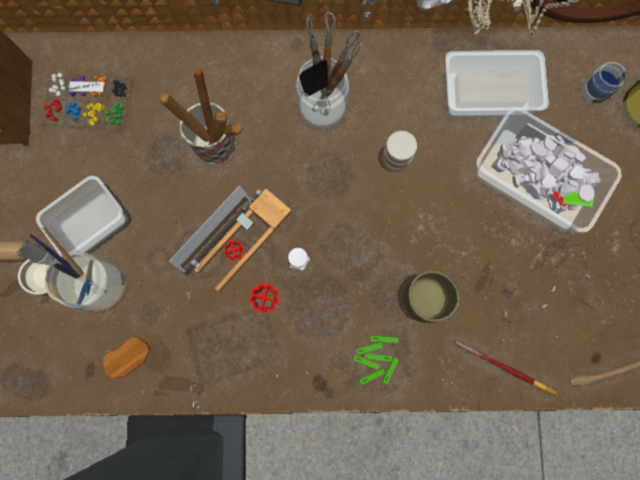

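The side view shows the garage at about (280,320), with its lane opening towards the lower right. The small red cutter is at (291,322), the big one at (346,292) and the plunger at (303,273). In the top view the bar is at (210,229), the roof at (270,208), the small cutter at (233,250), the big cutter at (265,297), the plunger at (298,259) and the pot at (430,297). Next I'll zoom the top view.

Run:
```python
import cv2
a=cv2.imread("pics/top0.png")[170:310,150:330]
cv2.imwrite("pics/topz.png",cv2.resize(a,None,fx=4.25,fy=4.25,interpolation=cv2.INTER_CUBIC))
```

```text
(no output)
```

View pics/topz.png

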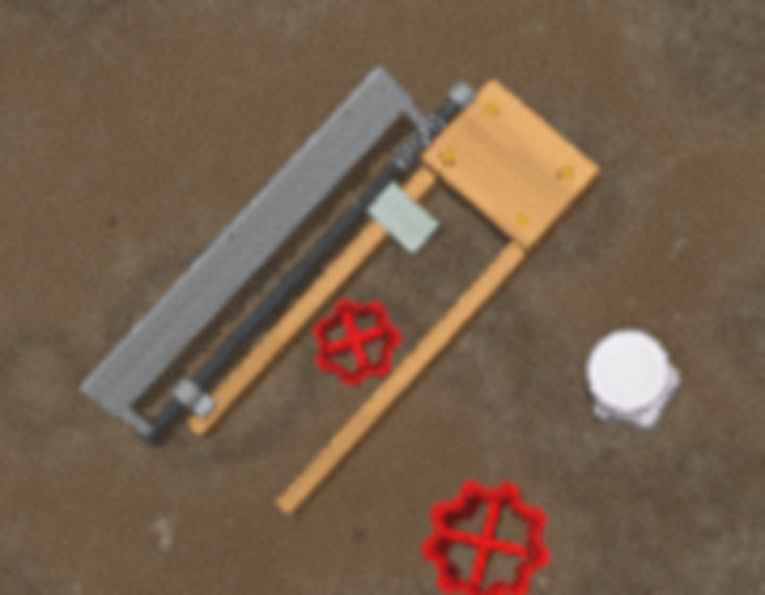

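The zoomed crop shows roof corners at about (492,80), (598,170), (525,246) and (422,157). The wall front ends are at (284,509) and (200,430), and the cutter is at (357,342).

```bash
cat > h.py <<'E'
import cv2,numpy as np
from scipy.optimize import least_squares
def ray(c,px):
    f=240/np.tan(np.radians(c["fovy"])/2)
    P=np.array(c["pose"]);d=np.array([(px[0]-c["cx"])/f,-(px[1]-c["cy"])/f,-1])
    return P[:3,3],P[:3,:3]@d
def onz(c,px,z):
    o,d=ray(c,px);return (o+d*(z-o[2])/d[2])
def proj(c,p):
    P=np.array(c["pose"]);f=240/np.tan(np.radians(c["fovy"])/2)
    q=P[:3,:3].T@(np.array(p,float)-P[:3,3]);return np.array([c["cx"]+f*q[0]/-q[2],c["cy"]-f*q[1]/-q[2]])
def g2w(g,p):
    c,s=np.cos(g[2]),np.sin(g[2]);return np.array([g[0]+c*p[0]-s*p[1],g[1]+s*p[0]+c*p[1]])
def w2g(g,p):
    c,s=np.cos(g[2]),np.sin(g[2]);x,y=p[0]-g[0],p[1]-g[1];return np.array([c*x+s*y,-s*x+c*y])
E
python3 - <<'E'
from h import *
from cell import r
c=r.get_calibration("top")
Z=lambda p:(p[0]/4.25+150-.4,p[1]/4.25+170-.4)
obs=[((422,157),25,(30,28)),((525,246),25,(30,-28)),((282,514),16,(-110,-28)) ,((293,514),16,(-110,-24)),((276,503),16,(-110,-20)),((210,432),16,(-110,20)),((193,430),16,(-110,26)),((492,80),25,(74,28)),((598,170),25,(74,-28))]
W=[onz(c,Z(p),z)[:2] for p,z,_ in obs]
def res(g,n=7): return np.concatenate([g2w(g,q)-w for (_,_,q),w in list(zip(obs,W))[:n]])
g=least_squares(res,[400,0,-.9]).x
print("g",g);
for w,o in zip(W,obs):print(np.round(w,1),np.round(w2g(g,w),1),o[2])
np.save("g.npy",g)
a=cv2.imread("pics/top0.png");m=cv2.inRange(cv2.cvtColor(a,cv2.COLOR_BGR2HSV),(0,150,90),(8,255,255))|cv2.inRange(cv2.cvtColor(a,cv2.COLOR_BGR2HSV),(172,150,90),(180,255,255))
n,_,st,ce=cv2.connectedComponentsWithStats(m)
for i in range(1,n):
  if st[i][4]>60:
    p=(st[i][0]+st[i][2]/2-.5,st[i][1]+st[i][3]/2-.5)
    for z in(8,16,40):w=onz(c,p,z);print(p,st[i],z,np.round(w,1),np.round(w2g(g,w),1))
for nm,p,z in(("bar top far end",(380,68),57),("bar near",(82,388),57),("plunger top",(629,370),46)):
    w=onz(c,Z(p),z);print(nm,np.round(w,1),np.round(w2g(g,w),1))
s=r.sense();print(cv2.Rodrigues(s["ee_rot"])[0].round(3))
E
```

```text
g [ 567.43426492 -305.0801445    -0.71989183]
[ 608.3 -303.6] [29.8 28.1] (30, 28)
[ 571.5 -344.9] [ 29.3 -27.2] (30, -28)
[ 467.2 -249.4] [-112.1  -24.2] (-110, -28)
[ 467.1 -253.7] [-109.3  -27.5] (-110, -24)
[ 471.5 -246.9] [-110.5  -19.5] (-110, -20)
[ 499.9 -220.2] [-106.7   19.3] (-110, 20)
[ 500.8 -213.4] [-110.5   25. ] (-110, 26)
[ 639.8 -331.3] [71.7 28. ] (74, 28)
[ 602.2 -373.8] [ 71.4 -28.8] (74, -28)
(np.float64(56.0), np.float64(104.5)) [51 98 11 14 89] 8 [805.2  46.8   8. ] [-53.2 421.4]
(np.float64(56.0), np.float64(104.5)) [51 98 11 14 89] 16 [801.3  42.5  16. ] [-53.3 415.6]
(np.float64(56.0), np.float64(104.5)) [51 98 11 14 89] 40 [789.7  29.5  40. ] [-53.5 398.2]
(np.float64(49.5), np.float64(112.0)) [ 43 104  14  17  97] 8 [791.1  57.4   8. ] [-70.8 419.9]
(np.float64(49.5), np.float64(112.0)) [ 43 104  14  17  97] 16 [787.3  52.9  16. ] [-70.7 414.2]
(np.float64(49.5), np.float64(112.0)) [ 43 104  14  17  97] 40 [776.1  39.7  40. ] [-70.4 396.8]
(np.float64(559.0), np.float64(198.5)) [553 192  13  14  67] 8 [ 620.9 -837.5    8. ] [ 391.2 -365.1]
(np.float64(559
[... 623 characters left out ...]
(298.0)) [249 283  31  31 525] 16 [ 453.9 -329.5   16. ] [-69.3 -93.2]
(np.float64(264.0), np.float64(298.0)) [249 283  31  31 525] 40 [ 451.8 -332.2   40. ] [-69.  -96.6]
(np.float64(510.0), np.float64(370.5)) [487 358  47  26 229] 8 [ 331.5 -731.9    8. ] [ 104.  -476.5]
(np.float64(510.0), np.float64(370.5)) [487 358  47  26 229] 16 [ 331.9 -729.2   16. ] [ 102.5 -474.2]
(np.float64(510.0), np.float64(370.5)) [487 358  47  26 229] 40 [ 333.2 -721.    40. ] [  98.  -467.1]
bar top far end [ 635.5 -291.6   57. ] [42.2 55. ]
bar near [ 511.5 -181.2   57. ] [-123.7   56.3]
plunger top [ 517.9 -387.    46. ] [ 16.7 -94.3]
[[ 0.443  0.897 -0.   ]
 [ 0.897 -0.443 -0.001]
 [-0.001  0.    -1.   ]]
```

Run:
```python
from h import *
from cell import r
s=r.get_calibration("side");t=r.get_calibration("top");g=np.load("g.npy")
def tri(ps,pt):
    o1,d1=ray(s,ps);o2,d2=ray(t,pt);k=np.linalg.lstsq(np.c_[d1,-d2],o2-o1,rcond=None)[0]
    a,b=o1+d1*k[0],o2+d2*k[1];return ((a+b)/2).round(1),np.linalg.norm(a-b).round(1)
print("jar base",onz(t,(85,280),90))
for p in((370,293),(385,295),(322,308),(275,342)):
    o,d=ray(s,p)
    for y in(-60,-30,0,30):print(p,(o+d*(y-o[1])/d[1]).round(0))
# roof corners in side view: predicted px, for check of g
for q in((30,28,25),(30,-28,25),(-110,-24,16),(-123.7,58.5,49.5),(42,58.5,49.5),(-42,0,8)):
    print(q,proj(s,[*g2w(g,q),q[2]]).round(1))
cr=cv2.imread("pics/side0.png")[265:365,205:355];cv2.imwrite("pics/sidez.png",cv2.resize(cr,None,fx=5,fy=5,interpolation=cv2.INTER_CUBIC))
a=g2w(g,(-80,27.2));print("above",a,"xdir",np.cos(g[2]),np.sin(g[2]))
```

```text
jar base [478.13141203 -63.75177637  90.        ]
(370, 293) [455. -60. 207.]
(370, 293) [459. -30. 229.]
(370, 293) [464.   0. 250.]
(370, 293) [468.  30. 271.]
(385, 295) [441. -60. 205.]
(385, 295) [447. -30. 226.]
(385, 295) [452.   0. 247.]
(385, 295) [458.  30. 269.]
(322, 308) [498. -60. 192.]
(322, 308) [499. -30. 215.]
(322, 308) [500.   0. 237.]
(322, 308) [501.  30. 259.]
(275, 342) [543. -60. 155.]
(275, 342) [540. -30. 180.]
(275, 342) [538.   0. 205.]
(275, 342) [535.  30. 231.]
(30, 28, 25) [242.3 302.9]
(30, -28, 25) [268.7 286.1]
(-110, -24, 16) [338.9 327.4]
(-123.7, 58.5, 49.5) [307.7 343.5]
(42, 58.5, 49.5) [219.3 295.8]
(-42, 0, 8) [291.6 321.6]
above [ 525.2171518  -231.88482115] xdir 0.7518770510843966 -0.6593033444876734
```

View pics/sidez.png

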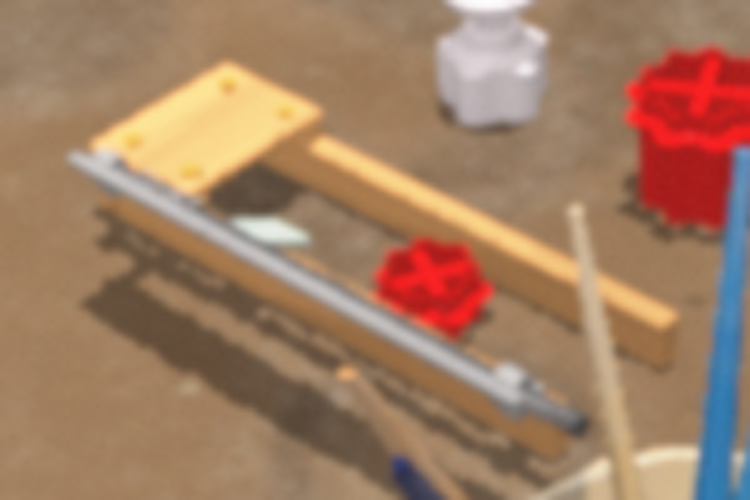

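The side crop agrees with the fit: the roof corner at (269,287) and the cutter at (292,322) are within about 1–2 px of prediction. The brushes reach about z 215 mm, so I'll cross high.

Call:
{"method": "drive_tool", "body": {
  "series": [
    {"gripper":4.35,"dp":[0,0,16],"rot":[0,0,0]},
    {"gripper":4.35,"dp":[0,0,16],"rot":[0,0,0]},
    {"gripper":4.35,"dp":[1.5,-5,16],"rot":[0,0,0]},
    {"gripper":4.35,"dp":[3,-11,16],"rot":[0,0,0]},
    {"gripper":4.35,"dp":[4.5,-17,16],"rot":[0,0,0]},
    {"gripper":4.35,"dp":[6.5,-23,16],"rot":[0,0,0]},
    {"gripper":4.35,"dp":[8,-29,16],"rot":[0,0,0]},
    {"gripper":4.35,"dp":[9.5,-35,16],"rot":[0,0,0]},
    {"gripper":4.35,"dp":[11,-41,16],"rot":[0,0,0]},
    {"gripper":4.35,"dp":[12.5,-46,16],"rot":[0,0,0]},
    {"gripper":4.35,"dp":[12.5,-46,16],"rot":[0,0,0]}
  ]
}}

```text
t: 1.48
eef_pos: [424.7, 141.4, 402.5]
ee_rot: [-2.673, -1.65, -0.001]
wrist_force: [0.4, 1.3, 0.2]
grip_width: 43.3
```

```bash
python3 -c "
from cell import r
s=r.sense();print(s['t'],s['joint_pos'].round(2),s['eef_pos'].round(1),s['ee_rot'].round(3),s['grip_width'])"
```

```text
1.475 [-0.88 -0.1   0.38  1.88  0.04  1.36  0.6 ] [424.7 141.4 402.5] [-2.673e+00 -1.650e+00 -1.000e-03] 43.31021179737464
```

```bash
cat >> h.py <<'E'
def target(g,x,y,zlow,th=0.19,h=7):
    # TCP position and rotation for pusher finger low corner height zlow; x,y are garage coords of pads' mid at tips
    yy=y-h*np.sin(th);z=zlow+36.25*np.sin(th)+h*np.cos(th)
    a=np.array([np.cos(g[2]),np.sin(g[2]),0]);b=np.array([-a[1],a[0],0])
    R=cv2.Rodrigues(a*th)[0]@np.c_[b,a,[0,0,-1]]
    return np.r_[g2w(g,(x,yy)),z],R
E
python3 - <<'E'
from h import *
from cell import r
g=np.load("g.npy");s=r.sense();p,R=target(g,-80,28.5,4)
print(p, np.linalg.det(R),cv2.Rodrigues(R@cv2.Rodrigues(s["ee_rot"])[0].T)[0].T, (p-s["eef_pos"])/10)
E
```

```text
[ 525.20263904 -231.90137167   17.72016459] 1.0 [[ 0.15749246 -0.10596663 -0.25442389]] [ 10.05062525 -37.32911997 -38.48220301]
```

Call:
{"method": "drive_tool", "body": {
  "series": [
    {"gripper":4.35,"dp":[1.5,-6,0],"rot":[0,0,0]},
    {"gripper":4.35,"dp":[3,-12,0],"rot":[0,0,0]},
    {"gripper":4.35,"dp":[5,-18,0],"rot":[0,0,0]},
    {"gripper":4.35,"dp":[6.5,-24,0],"rot":[0,0,0]},
    {"gripper":4.35,"dp":[8,-30,0],"rot":[0,0,0]},
    {"gripper":4.35,"dp":[10,-37.3,0],"rot":[0.08,-0.05,-0.13]},
    {"gripper":4.35,"dp":[10,-37.3,-4],"rot":[0.157,-0.106,-0.254]},
    {"gripper":4.35,"dp":[10,-37.3,-10],"rot":[0.157,-0.106,-0.254]},
    {"gripper":4.35,"dp":[10,-37.3,-16],"rot":[0.157,-0.106,-0.254]},
    {"gripper":4.35,"dp":[10,-37.3,-22],"rot":[0.157,-0.106,-0.254]},
    {"gripper":4.35,"dp":[10,-37.3,-28],"rot":[0.157,-0.106,-0.254]},
    {"gripper":4.35,"dp":[10,-37.3,-28],"rot":[0.157,-0.106,-0.254]}
  ]
}}

```text
t: 2.98
eef_pos: [521.8, -226.5, 118.9]
ee_rot: [-2.774, -1.266, -0.255]
wrist_force: [-0.2, -1.4, 0.9]
grip_width: 43.7
```

Run:
```python
from h import *
from cell import r
g=np.load("g.npy");s=r.sense();p,R=target(g,-80,28.5,4)
print(s["t"],s["joint_pos"].round(2),s["eef_pos"].round(1),s["grip_width"],s["wrist_force"].round(2),cv2.Rodrigues(R@cv2.Rodrigues(s["ee_rot"])[0].T)[0].T, (p-s["eef_pos"])/10)
a=r.get_image("side");cv2.imwrite("pics/side1.png",a)
w=r.get_image("wrist");cv2.imwrite("pics/w1.png",w);np.save("pw.npy",r.get_calibration("wrist")["pose"]);print(r.get_calibration("wrist"))
z=cv2.resize(a[190:370,190:380],None,fx=2.1,fy=2.1,interpolation=cv2.INTER_CUBIC)
w=cv2.resize(w,(399*1,300))
o=np.zeros((z.shape[0],z.shape[1]+400,3),np.uint8);o[:,:z.shape[1]]=z;o[:300,z.shape[1]+1:]=w
cv2.imwrite("pics/c1.png",o);print(o.shape)
```

```text
2.975 [-0.17  0.49  0.73  2.02 -0.7   0.84  1.85] [ 521.8 -226.5  118.9] 43.692364554351734 [-0.15 -1.4   0.9 ] [[-0.0001135  -0.00702177 -0.00625165]] [  0.33672599  -0.54503286 -10.11476131]
{'fovy': 62.30813109348012, 'cx': 316.50121238075536, 'cy': 238.59305661131935, 'pose': array([[ 6.43153963e-01, -6.81153556e-01, -3.49832551e-01,
         4.49348334e+02],
       [ 7.42436945e-01,  6.66544688e-01,  6.71234823e-02,
        -1.94664168e+02],
       [ 1.87457630e-01, -3.02899344e-01,  9.34404422e-01,
         2.53383421e+02],
       [ 0.00000000e+00,  0.00000000e+00,  0.00000000e+00,
         1.00000000e+00]])}
(378, 799, 3)
```

View pics/c1.png

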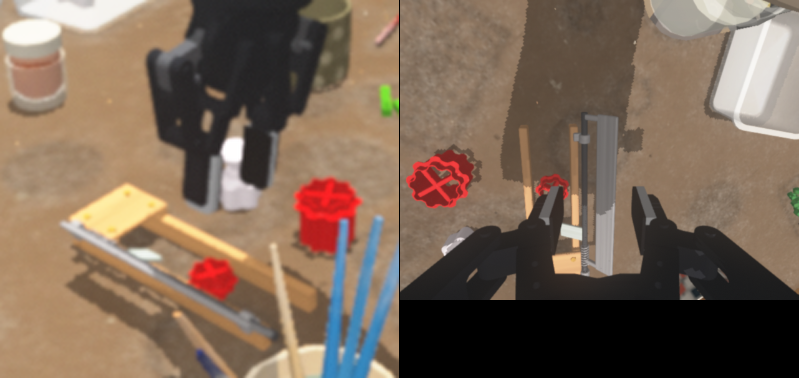

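The combined picture shows the presser tip low corner at side pixel (288,290) and the pusher tip at (311,279). In the wrist view the lane lies between the fingers, with the pusher on the left and the presser on the right.

Run:
```python
from h import *
from cell import r
g=np.load("g.npy");c=r.get_calibration("side");s=r.sense();print(s["eef_pos"].round(1),s["t"],s["wrist_force"].round(2))
R=cv2.Rodrigues(s["ee_rot"])[0];p=s["eef_pos"];print(R.round(3))
for h in(3,5,7,9,11):
    print(h,[proj(c,p+R@[sx,sy,h]).round(1).tolist() for sx in(-36,-22,22,36) for sy in(-11,11)])
cw=r.get_calibration("wrist")
for q in((-110,-24,16),(-110,24,16),(30,-28,25),(30,28,25),(-42.3,.5,16),(-42.3,.5,8),(-125,60,50)):print(q,proj(cw,[*g2w(g,q),q[2]]).round(0))
a=cv2.imread("pics/side1.png")[255:305,265:335];b=cv2.imread("pics/w1.png")[180:460,170:480]
a=cv2.resize(a,None,fx=6,fy=6,interpolation=cv2.INTER_CUBIC);b=cv2.resize(b,(310,280))
o=np.zeros((580,420,3),np.uint8);o[:300]=a;o[300:,:310]=b;cv2.imwrite("pics/c2.png",o)
```

```text
[ 524.4 -228.2  123.6] 3.075 [-0.   -0.53  1.98]
[[ 0.643  0.756  0.124]
 [ 0.742 -0.655  0.141]
 [ 0.188  0.002 -0.982]]
3 [[320.8, 270.3], [307.8, 264.8], [314.0, 273.1], [301.0, 267.5], [291.4, 282.7], [278.1, 276.6], [283.7, 285.9], [270.4, 279.7]]
5 [[320.6, 271.7], [307.7, 266.2], [313.9, 274.5], [300.9, 268.9], [291.2, 284.1], [278.0, 278.0], [283.5, 287.4], [270.2, 281.1]]
7 [[320.4, 273.1], [307.5, 267.5], [313.7, 275.9], [300.7, 270.3], [291.1, 285.6], [277.9, 279.5], [283.4, 288.9], [270.1, 282.6]]
9 [[320.3, 274.4], [307.4, 268.9], [313.5, 277.3], [300.6, 271.7], [291.0, 287.1], [277.8, 280.9], [283.3, 290.4], [270.0, 284.1]]
11 [[320.1, 275.8], [307.2, 270.3], [313.4, 278.7], [300.5, 273.1], [290.8, 288.5], [277.6, 282.4], [283.1, 291.9], [269.9, 285.5]]
(-110, -24, 16) [191. 202.]
(-110, 24, 16) [273. 199.]
(30, -28, 25) [202. 410.]
(30, 28, 25) [286. 399.]
(-42.3, 0.5, 16) [240. 303.]
(-42.3, 0.5, 8) [240. 298.]
(-125, 60, 50) [346. 183.]
```

View pics/c2.png

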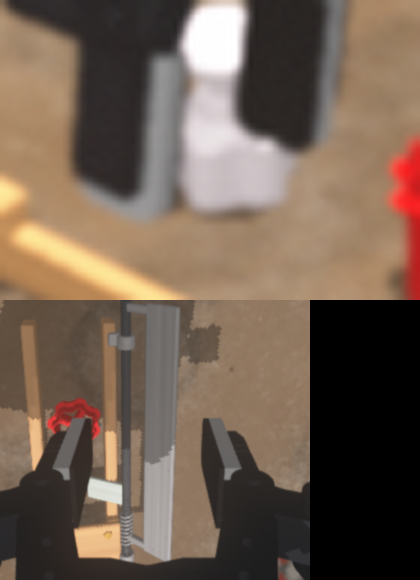

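Run:
```python
from h import *
from cell import r
g=np.load("g.npy");c=r.get_calibration("side")
for i in range(4):r.get_image("top")
s=r.sense();print(s["t"],s["eef_pos"].round(1),s["wrist_force"].round(2),s["qd"].round(3))
a=r.get_image("side");cv2.imwrite("pics/side2.png",a);w=r.get_image("wrist");cv2.imwrite("pics/w2.png",w)
s=r.sense();print(s["t"],s["eef_pos"].round(1),s["grip_width"])
R=cv2.Rodrigues(s["ee_rot"])[0];p=s["eef_pos"];cw=r.get_calibration("wrist")
P=lambda c,h:[proj(c,p+R@[sx,sy,h]).round(1).tolist() for sx in(-36,-22,22,36) for sy in(-11,11)]
for h in (5,9):print(h,P(c,h));print("  wrist",P(cw,h))
z=a[245:305,262:337].copy();z=cv2.resize(z,None,fx=7,fy=7,interpolation=cv2.INTER_CUBIC)
b=cv2.resize(w[250:430,190:450],None,fx=2,fy=2)
o=np.zeros((420+0,525+0,3),np.uint8);o=z
cv2.imwrite("pics/c3.png",np.vstack([cv2.resize(z,(375,300)),cv2.resize(b,(375,260))]))
```

```text
3.275 [ 525.2 -228.1  124.6] [-0.12 -0.24  0.47] [ 0.004  0.006 -0.008  0.009 -0.006 -0.005  0.006]
3.375 [ 524.7 -227.8  123.8] 43.490722829122305
5 [[320.3, 271.7], [307.4, 266.2], [313.6, 274.6], [300.6, 268.9], [291.0, 284.1], [277.8, 278.0], [283.3, 287.4], [270.0, 281.1]]
  wrist [[219.5, 296.8], [223.6, 346.9], [256.2, 296.8], [258.8, 346.9], [371.7, 296.8], [369.4, 346.9], [408.5, 296.8], [404.6, 346.9]]
9 [[320.0, 274.5], [307.1, 268.9], [313.3, 277.4], [300.3, 271.7], [290.7, 287.1], [277.5, 280.9], [283.0, 290.4], [269.7, 284.0]]
  wrist [[221.8, 292.2], [225.8, 341.3], [257.7, 292.2], [260.2, 341.3], [370.4, 292.2], [368.1, 341.3], [406.3, 292.2], [402.5, 341.3]]
```

View pics/c3.png

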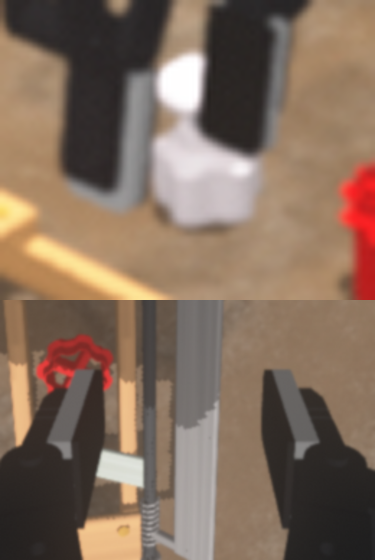

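The side view now matches the finger model with the tips about 4–5 mm ahead of the TCP: bottom corner (285,287), right corner (292,284). In the wrist view the inner tip corners are at (261,298) and (372,298), and the pads are about 6 mm thick. I'll widen the opening a little, move over the garage and descend.

Call:
{"method": "drive_tool", "body": {
  "series": [
    {"gripper":4.6,"dp":[0,-0.5,-2],"rot":[0,-0.007,-0.006]},
    {"gripper":4.6,"dp":[0,-0.5,-4],"rot":[0,-0.007,-0.006]},
    {"gripper":4.6,"dp":[0,-0.5,-5],"rot":[0,-0.007,-0.006]},
    {"gripper":4.6,"dp":[0,-0.5,-5],"rot":[0,-0.007,-0.006]},
    {"gripper":4.6,"dp":[0,-0.5,-5],"rot":[0,-0.007,-0.006]},
    {"gripper":4.6,"dp":[0,-0.5,-5],"rot":[0,-0.007,-0.006]}
  ]
}}

```text
t: 4.12
eef_pos: [524.2, -232.9, 72.8]
ee_rot: [-2.783, -1.263, -0.275]
wrist_force: [-0.1, -0.1, 0.0]
grip_width: 45.6
```

Run:
```python
from h import *
from cell import r
g=np.load("g.npy");s=r.sense();p=s["eef_pos"];R=cv2.Rodrigues(s["ee_rot"])[0]
T=target(g,-80,27,0)[1]
print(s["t"],p.round(1),w2g(g,p).round(1),s["grip_width"],s["wrist_force"].round(2),cv2.Rodrigues(T@R.T)[0].T.round(3))
cw=r.get_calibration("wrist");w=r.get_image("wrist")
for q in((-110,-20,16),(-110,20,16),(-110,28,16),(-42.3,.8,16),(-125,58.5,50),(-125,43.6,34.6)):print(q,proj(cw,[*g2w(g,q),q[2]]).round(0))
cv2.imwrite("pics/w3.png",w)
```

```text
4.125 [ 524.2 -232.9   72.8] [-80.   25.8] 45.57418922824176 [-0.06 -0.11  0.03] [[ 0.002  0.008 -0.   ]]
(-110, -20, 16) [195. 219.]
(-110, 20, 16) [280. 215.]
(-110, 28, 16) [297. 214.]
(-42.3, 0.8, 16) [248. 341.]
(-125, 58.5, 50) [382. 196.]
(-125, 43.6, 34.6) [338. 190.]
```

View pics/w3.png

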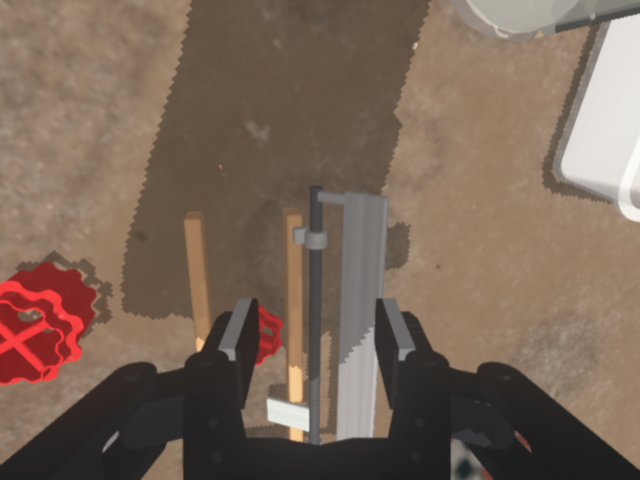

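Relative to prediction the garage sits about 5 px to the right (left wall inner edge at 284 vs 280, right wall at 203 vs 195). After removing the camera bias that is about 1.5 mm towards +y, so I'll correct for it and press down.

Call:
{"method": "drive_tool", "body": {
  "series": [
    {"gripper":4.6,"dp":[-0.03,0.27,0],"rot":[0,0.008,0]},
    {"gripper":4.6,"dp":[-0.03,0.27,-1],"rot":[0,0.008,0]},
    {"gripper":4.6,"dp":[-0.03,0.27,-1.7],"rot":[0,0.008,0]},
    {"gripper":4.6,"dp":[-0.03,0.27,-2.4],"rot":[0,0.008,0]},
    {"gripper":4.6,"dp":[-0.03,0.27,-3.1],"rot":[0,0.008,0]},
    {"gripper":4.6,"dp":[-0.03,0.27,-3.8],"rot":[0,0.008,0]},
    {"gripper":4.6,"dp":[-0.03,0.27,-4.5],"rot":[0,0.008,0]},
    {"gripper":4.6,"dp":[-0.03,0.27,-5.0],"rot":[0,0.008,0]},
    {"gripper":4.6,"dp":[-0.03,0.27,-5.4],"rot":[0,0.008,0]},
    {"gripper":4.6,"dp":[-0.03,0.27,-5.7],"rot":[0,0.008,0]},
    {"gripper":4.6,"dp":[-0.03,0.27,-5.7],"rot":[0,0.008,0]},
    {"gripper":4.6,"dp":[-0.03,0.27,-5.7],"rot":[0,0.008,0]}
  ]
}}

```text
t: 5.68
eef_pos: [523.8, -230.0, 15.3]
ee_rot: [-2.781, -1.261, -0.263]
wrist_force: [1.3, 2.1, 3.5]
grip_width: 46.3
```

Run:
```python
from h import *
from cell import r
g=np.load("g.npy");s=r.sense();p=s["eef_pos"]
print(s["t"],p.round(1),w2g(g,p).round(1),s["grip_width"],s["wrist_force"].round(2),s["moment"].round(3))
a=r.get_image("side");t=r.get_image("top");w=r.get_image("wrist")
o=np.hstack([cv2.resize(a[255:365,205:355],(450,330),interpolation=cv2.INTER_CUBIC),cv2.resize(w[150:,120:460],(340,330))])
cv2.imwrite("pics/c4.png",o);cv2.imwrite("pics/w4.png",w);cv2.imwrite("pics/t4.png",t);print(o.shape)
```

```text
5.675 [ 523.8 -230.    15.3] [-82.3  27.7] 46.27896362440521 [1.3  2.15 3.52] [ 0.322 -0.285  0.025]
(330, 790, 3)
```

View pics/c4.png

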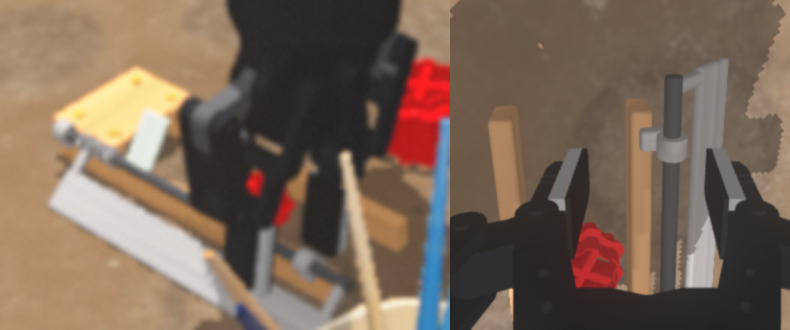

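The bar is down: the force direction gives a bar slope of about 35°, or a flap angle of about 1.39 rad. The leaf stands upright at crop (148,140), and the pusher pad is mid-lane behind the red cutter. Now I'll slide along the lane.

Call:
{"method": "drive_tool", "body": {
  "series": [
    {"gripper":4.6,"dp":[0.375,-0.331,0],"rot":[0,0,0]},
    {"gripper":4.6,"dp":[0.75,-0.66,0],"rot":[0,0,0]},
    {"gripper":4.6,"dp":[1.125,-0.99,0],"rot":[0,0,0]},
    {"gripper":4.6,"dp":[1.5,-1.32,0],"rot":[0,0,0]},
    {"gripper":4.6,"dp":[1.875,-1.655,0],"rot":[0,0,0]},
    {"gripper":4.6,"dp":[2.25,-1.985,0],"rot":[0,0,0]},
    {"gripper":4.6,"dp":[2.625,-2.315,0],"rot":[0,0,0]},
    {"gripper":4.6,"dp":[3,-2.645,0],"rot":[0,0,0]},
    {"gripper":4.6,"dp":[3.375,-2.98,0],"rot":[0,0,0]},
    {"gripper":4.6,"dp":[3.375,-2.98,0],"rot":[0,0,0]}
  ]
}}

```text
t: 7.08
eef_pos: [557.9, -260.3, 15.3]
ee_rot: [-2.782, -1.261, -0.263]
wrist_force: [2.7, 2.7, 3.0]
grip_width: 46.1
```

Run:
```python
from h import *
from cell import r
g=np.load("g.npy");s=r.sense();p=s["eef_pos"]
F=s["wrist_force"];print(s["t"],p.round(1),w2g(g,p).round(1),s["grip_width"],F.round(2),"gar",w2g([0,0,g[2]],F).round(2))
c=r.get_calibration("side")
a=r.get_image("side");w=r.get_image("wrist")
o=np.hstack([cv2.resize(a[255:365,205:355],(450,330),interpolation=cv2.INTER_CUBIC),cv2.resize(w[150:,120:460],(340,330))])
cv2.imwrite("pics/c5.png",o)
```

```text
7.075 [ 557.9 -260.3   15.3] [-36.6  27.4] 46.06645126798142 [2.72 2.73 2.96] gar [0.25 3.85]
```

View pics/c5.png

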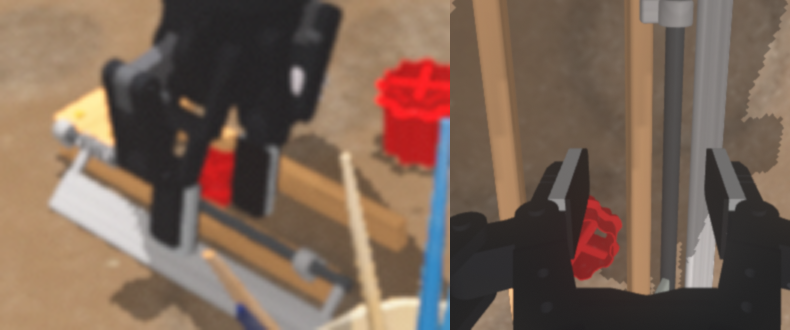

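The pusher is in contact and the cutter has moved with it, standing flat (about 10 mm gap closed, then pushed about 36 mm). The bar is still held and nothing looks wedged. I'll push the remaining 49 mm.

Call:
{"method": "drive_tool", "body": {
  "series": [
    {"gripper":4.6,"dp":[0.37,-0.325,0],"rot":[0,0,0]},
    {"gripper":4.6,"dp":[0.74,-0.65,0],"rot":[0,0,0]},
    {"gripper":4.6,"dp":[1.11,-0.975,0],"rot":[0,0,0]},
    {"gripper":4.6,"dp":[1.48,-1.3,0],"rot":[0,0,0]},
    {"gripper":4.6,"dp":[1.85,-1.625,0],"rot":[0,0,0]},
    {"gripper":4.6,"dp":[2.22,-1.95,0],"rot":[0,0,0]},
    {"gripper":4.6,"dp":[2.59,-2.275,0],"rot":[0,0,0]},
    {"gripper":4.6,"dp":[2.96,-2.6,0],"rot":[0,0,0]},
    {"gripper":4.6,"dp":[3.33,-2.925,0],"rot":[0,0,0]},
    {"gripper":4.6,"dp":[3.7,-3.25,0],"rot":[0,0,0]},
    {"gripper":4.6,"dp":[3.7,-3.25,0],"rot":[0,0,0]},
    {"gripper":4.6,"dp":[3.7,-3.25,0],"rot":[0,0,0]}
  ]
}}

```text
t: 8.68
eef_pos: [594.7, -292.9, 15.4]
ee_rot: [-2.782, -1.261, -0.263]
wrist_force: [3.3, 0.6, 1.6]
grip_width: 46.1
```

Run:
```python
from h import *
from cell import r
g=np.load("g.npy");s=r.sense();p=s["eef_pos"]
F=s["wrist_force"];print(s["t"],p.round(1),w2g(g,p).round(1),s["grip_width"],F.round(2),"gar",w2g([0,0,g[2]],F).round(2))
a=r.get_image("side");w=r.get_image("wrist")
o=np.hstack([cv2.resize(a[255:365,205:355],(450,330),interpolation=cv2.INTER_CUBIC),cv2.resize(w[150:,120:460],(340,330))])
cv2.imwrite("pics/c6.png",o)
```

```text
8.675 [ 594.7 -292.9   15.4] [12.5 27.1] 46.05318265338974 [3.35 0.61 1.57] gar [2.11 2.67]
```

View pics/c6.png

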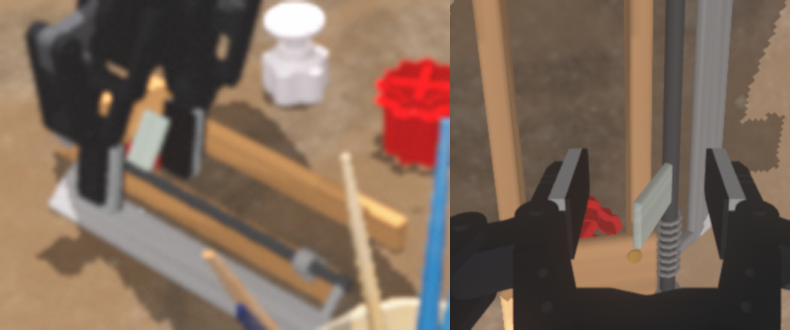

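Run:
```python
from h import *
from cell import r
g=np.load("g.npy");c=r.get_calibration("wrist")
for n,q,z in(("rear lobe",(265,347),16),("rear lobe right",(289,368),16),("roof edge",(270,388),25),("leaf front-ish",(340,316),46)):
    print(n,w2g(g,onz(c,q,z)).round(1))
```

```text
rear lobe [17.5  8.5]
rear lobe right [27.8 17.2]
roof edge [28.8  9.2]
leaf front-ish [-9.6 29.2]
```

The rear lobe reads about x = 18 mm, so the centre is near 36 mm (the finger sits in a valley between lobes). I'll push 3 mm more, slowly, then draw back while still holding the bar.

Call:
{"method": "drive_tool", "body": {
  "series": [
    {"gripper":4.6,"dp":[0.11,-0.1,0],"rot":[0,0,0]},
    {"gripper":4.6,"dp":[0.225,-0.2,0],"rot":[0,0,0]},
    {"gripper":4.6,"dp":[0.225,-0.2,0],"rot":[0,0,0]},
    {"gripper":4.6,"dp":[-0.1,0.09,0],"rot":[0,0,0]},
    {"gripper":4.6,"dp":[-0.6,0.53,0],"rot":[0,0,0]},
    {"gripper":4.6,"dp":[-1.2,1.06,0],"rot":[0,0,0]},
    {"gripper":4.6,"dp":[-1.8,1.59,0],"rot":[0,0,0]},
    {"gripper":4.6,"dp":[-2.4,2.12,0],"rot":[0,0,0]},
    {"gripper":4.6,"dp":[-3.0,2.65,0],"rot":[0,0,0]},
    {"gripper":4.6,"dp":[-3.6,3.17,0],"rot":[0,0,0]},
    {"gripper":4.6,"dp":[-4.2,3.7,0],"rot":[0,0,0]},
    {"gripper":4.6,"dp":[-4.2,3.7,0],"rot":[0,0,0]}
  ]
}}

```text
t: 10.28
eef_pos: [551.7, -254.6, 15.3]
ee_rot: [-2.78, -1.26, -0.262]
wrist_force: [-0.7, 3.4, 4.6]
grip_width: 46.2
```

Run:
```python
from h import *
from cell import r
g=np.load("g.npy");s=r.sense();p=s["eef_pos"]
F=s["wrist_force"];print(s["t"],p.round(1),w2g(g,p).round(1),F.round(2))
w=r.get_image("wrist");cv2.imwrite("pics/w7.png",w)
h=cv2.cvtColor(w,cv2.COLOR_BGR2HSV);m=cv2.inRange(h,(0,150,60),(8,255,255))|cv2.inRange(h,(172,150,60),(180,255,255))
n,_,st,_=cv2.connectedComponentsWithStats(m);print([x.tolist() for x in st if x[4]>30])
```

```text
10.275 [ 551.7 -254.6   15.3] [-45.1  27.6] [-0.65  3.36  4.64]
[[0, 0, 640, 480, 306273], [0, 259, 21, 68, 927]]
```

Cutter is clear of the finger. I'll let the bar up slowly, then raise higher.

Call:
{"method": "drive_tool", "body": {
  "series": [
    {"gripper":4.6,"dp":[0,0,0.5],"rot":[0,0,0]},
    {"gripper":4.6,"dp":[0,0,1],"rot":[0,0,0]},
    {"gripper":4.6,"dp":[0,0,1.5],"rot":[0,0,0]},
    {"gripper":4.6,"dp":[0,0,2],"rot":[0,0,0]},
    {"gripper":4.6,"dp":[0,0,2.7],"rot":[0,0,0]},
    {"gripper":4.6,"dp":[0,0,3.5],"rot":[0,0,0]},
    {"gripper":4.6,"dp":[0,0,4.5],"rot":[0,0,0]},
    {"gripper":4.6,"dp":[0,0,6.5],"rot":[0,0,0]},
    {"gripper":4.6,"dp":[0,0,10],"rot":[0,0,0]},
    {"gripper":4.6,"dp":[-3,-3,15],"rot":[0,0,0]},
    {"gripper":4.6,"dp":[-7,-6,18],"rot":[0,0,0]},
    {"gripper":4.6,"dp":[-7,-6,18],"rot":[0,0,0]}
  ]
}}

```text
t: 11.82
eef_pos: [480.2, -319.1, 199.1]
ee_rot: [-2.788, -1.254, -0.268]
wrist_force: [0.5, 0.9, -0.2]
grip_width: 45.9
```

Run:
```python
from h import *
from cell import r
g=np.load("g.npy");r.get_image("wrist")
for i in range(3):r.get_image("top")
s=r.sense();print(s["t"],s["eef_pos"].round(1),s["wrist_force"].round(2))
c=r.get_calibration("side");t0=cv2.imread("pics/top0.png")
a=r.get_image("side");cw=r.get_calibration("wrist");w=r.get_image("wrist");cv2.imwrite("pics/w8.png",w);cv2.imwrite("pics/side8.png",a);t=r.get_image("top");cv2.imwrite("pics/top8.png",t)
q=proj(cw,[*g2w(g,(10,0)),10]).round().astype(int);print("mouth px in wrist",q)
x,y=np.clip(q[0]-80,0,480),np.clip(q[1]-80,0,320)
o=np.hstack([cv2.resize(a[255:365,205:355],(400,293),interpolation=cv2.INTER_CUBIC),cv2.resize(w[y:y+160,x:x+160],(293,293),interpolation=cv2.INTER_CUBIC)])
o=np.vstack([o,np.hstack([cv2.resize(t[170:310,150:330],(377,293)),np.zeros((293,o.shape[1]-377,3),np.uint8)])])
cv2.imwrite("pics/c8.png",o)
```

```text
12.025 [ 482.9 -314.5  195.2] [ 0.23  0.49 -1.04]
mouth px in wrist [346 282]
```

View pics/c8.png

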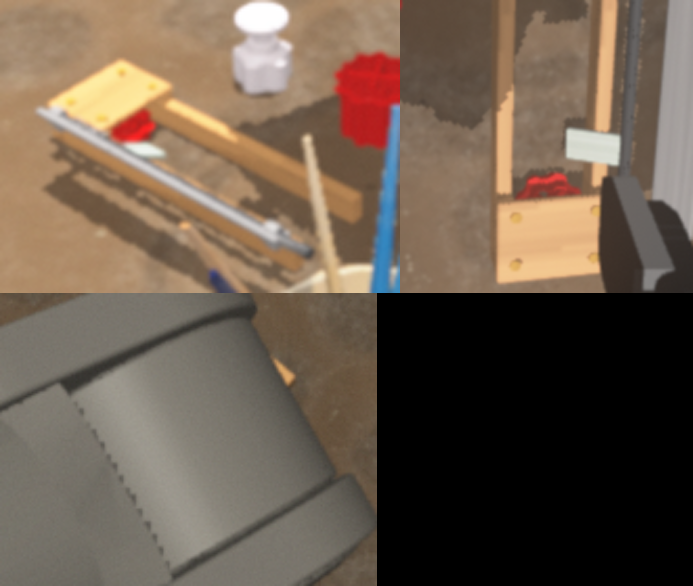

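Run:
```python
from h import *
from cell import r
g=np.load("g.npy");c=r.get_calibration("wrist");s=r.sense();print(s["t"],s["qd"].round(3))
for n,q,z in(("rear",(346.8,295.9),16),("roof edge",(345,309.6),25),("leaf back edge",(372.5,291.5),14),("leaf front edge",(372.5,271.8),14)):print(n,w2g(g,onz(c,q,z)).round(1))
c=r.get_calibration("side")
h=[cv2.cvtColor(cv2.imread(f"pics/side{i}.png"),cv2.COLOR_BGR2HSV) for i in(0,8)]
for H in h:
    m=cv2.inRange(H,(0,150,60),(8,255,255))|cv2.inRange(H,(172,150,60),(180,255,255));m[:, :200]=0;m[:,380:]=0;m[:260]=0;m[340:]=0
    n,_,st,_=cv2.connectedComponentsWithStats(m);print([x.tolist() for x in st[1:] if x[4]>30])
for q in((22,0,16),(41,0,8)):print(proj(c,[*g2w(g,q[:2]),q[2]]).round(1))
```

```text
12.175 [ 0.002  0.001  0.003 -0.001 -0.    -0.001  0.002]
rear [20.3 -0.7]
roof edge [28.8 -4.5]
leaf back edge [19.1 23.7]
leaf front edge [-0.1 22.8]
[[330, 274, 32, 37, 806], [280, 312, 24, 21, 337]]
[[330, 275, 32, 36, 798], [247, 296, 17, 12, 140]]
[260.  301.1]
[251.6 300.8]
```

The flap leaf is back at its starting image position (side view (259,311) in both pictures). The cutter's rear reads x ≈ 20–21 mm, so its centre is about 38 mm. It stands flat, the big cutter hasn't moved, and the arm is clear and still.

```bash
python3 -c "
from cell import r
print(r.sign_off())"
```

```text
the job is handed in; nothing more can be done
None
```

The cutter is in the roofed bay with the flap closed behind it, and I handed the job in at about 12 s of the 40 s allowed. No verdict was reported.

**What I did:** I tilted the gripper about 0.19 rad, with the jaws 46 mm apart across the lane. One fingertip pressed the bar down; the force direction put the flap at about 1.39 rad. The other fingertip pushed the cutter along the lane under the flap. I drew back while still holding the bar, then let it up and raised the arm clear.

**Last checks:**
- **Flap:** the leaf appears in the side view where it was at the start, so I take it as closed.
- **Cutter:** its rear edge measured x ≈ 20–21 mm, which puts the centre at about 38 mm, against the 30 mm required. It looks flat in the pictures.
- **Neighbours:** the big cutter's position in the side view matched the start to within a pixel. The plunger looks in place by eye only, and I did not re-measure the pot.
- **Arm:** it was still and clear of everything.

**What disagreed:**
- The wrist camera put the garage about 1.5–2.5 mm from the fit made with the fixed cameras. I shifted the approach part of the way to allow for it.
- After the first push the cutter sat about 5 mm short of my estimate, so I pushed 3 mm further.
- The arm blocked the top camera in the final look, so that view gave no check.

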